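# Present the notched filter plate, label up, over the bonding stage

### The arm

A 7-joint arm with a two-finger parallel gripper is mounted at the origin on the work surface. World frame = base frame: x ahead of the robot, y to its left, z up, the work surface at z = 0. Lengths are in m, angles in rad, forces in N, time in s.
With the tool pointing down it reaches from about 0.35 to 0.9 m from the base axis. Payload 7.2 kg.
Tool frame: the origin (TCP) lies at the very end of the fingers, on their centre line; the grasp point (between the pads) lies 19 mm behind it; z points along the fingers, y is the line along which they close (so a half turn about z gives the same grasp; the last joint's range is limited). The gripper opens to 85 mm and grips with 20 to 120 N. Pads are 22 mm wide; open, the fingers measure 114 mm over their backs; the gripper's body (76 mm by 85 mm) begins 54 mm behind the grasp point. The pads swing forward as they close: fully open they stand 13 mm farther back than shut.
Start: joints at [1.129, 0.411, -0.013, 1.596, 0.006, 1.134, -0.082], TCP at [0.228, -0.582, 0.231] pointing down, gripper open.
Joint ranges: [-2.95, 2.95], [-0.29, 1.99], [-1.47, 1.44], [0.14, 2.54], [-1.03, 4.17], [0.13, 1.85], [-2.86, 2.86]. Speed limits (rad/s): [2.39, 2.39, 3.01, 3.01, 3.14, 3.14, 3.14].

### API

Orientations are given as a rotation vector (axis times angle).
In Python, from rig import arm, optics gives the robot as it stands.
- The arm moves only by the shell command python3 -m crank 'ROWS' [FORCE]. ROWS is JSON, a list of rows, each a list of 7 numbers: the shift along the world's x, y, z in m, then the turn, a rotation vector about the world's x, y, z in degrees, then the opening, from 0 (shut) to 1 (fully open). In form: [[tx, ty, tz, ax, ay, az, claw], ...]. A call has 1 to 5 rows; each row shifts and turns the commanded pose from where the row before left it; what a row does not reach is not made up. A row lasts 1/10 s, in which the tool goes at most 50 mm and 8.59 degrees, less where a joint would pass 70% of its speed; a pose out of reach is approached as far as the arm can. A call with a gripper value outside its range is refused whole. The fingers move at their own pace and stop on an object; FORCE is the grip in N (left out, the last holds). Time passes only in rows, so rows that do not move let the fingers close. It gives the time, the measured TCP pose, the force, the opening and the grip force at its end, in the units of the state.
- arm.read_state(): the state, without advancing time (a new reading comes with each control period).
- optics.get_image(name): name is "scene" or "top" or "wrist"; returns a dict with "image" (480x640x3 uint8, red, green, blue), "fx", "fy", "cx", "cy" (pixels), "xyz" and "attitude" of the camera in the world; the wrist camera has in their place "tool_from_camera" (4x4, takes a point from camera to tool coordinates, whose origin is the TCP and whose axes are the flange's). Camera axes: x right, y up, looking along -z (the intrinsics and any distortion apply to the point x, -y, -z); pixel columns grow to the right and rows downward; lengths in m; the calibration is good to about 2 mm. A picture is of the moment at which its call begins: read the wrist's pose just before it. There is no depth.
- arm.job_done(): hands the job in; it is judged then, once.
Trained networks look in the newest picture that a camera, given by its name, has taken for a name from the list of things; names that differ only in an ending like _2 or _b are one class to them, and where a whole thing is asked for, a point or a joint stands for the part that bears it (a point fixed in the world has none). Each returns a list of dicts, best first, with "conf" (0 to 1); they miss things now and then, are a little off and sometimes report something else, mostly with a low value. They report only what shows in the picture. A call takes as long as a camera call. They do not tell look-alikes from the thing itself.
- optics.outline_of(label, camera): "region" (480x640 bool, what is visible of it) and "box" ([centre column, centre row, width, height] in pixels, round what is visible of it).
The state is a dict: "clock": time; "q": joint angles; "joint_vel": joint speeds; "joint_torque": joint torques, N m; "ee_pos": TCP position; "tool_rot": TCP orientation; "contact_force": force on the tool from outside, world axes, zero at the start; "torque": the same for the moment, N m; "width": opening from 0.0 (shut) to 1.0 (fully open); "grip_force": force on a finger pad.
Only numpy, scipy, OpenCV 4.12 (cv2) and the standard library are available. Lean on these libraries where they do the work, as an engineer would, in place of code of your own. Each camera call takes 0.05 s, during which the arm holds its last target. There are 200 camera calls.

### The job

Pull the glass plate with the notched corner straight up out of its spring-catch dock, gripping it only by the clear end: the notch marks the frosted end, which carries the label and must never be touched by the fingers. Then carry it to the round copper-ringed stage and finish while still holding it there, still and touching nothing else: the label over the middle of the stage, about 10 cm above it, and the plate tipped so that its label face looks up, at least half-way (45 degrees) from upright to flat. Leave the other plate, the one without a notch, in its dock.

Things in the scene. Friction and masses are not known exactly. Their poses are not given: they have to be found in the camera images.
- plate_center (a point): Centre of the notched glass plate (100 long x 62 high x 8 mm thick, 110 g); it starts standing on its long edge in the dock at any yaw, its top 45 mm clear of the dock, this point 31 mm below the top edge. Axes: x along the length towards the frosted end, y out of the label face, z from the plugged edge to the top edge. Clear glass: x -50 to +8 mm; frosted, milky: x +8 to +50 mm.
- notch (a point): Middle of the notch, a 14 x 14 mm square cut right through the top corner of the frosted end, at (+43, 0, +24) mm from plate_center; same axes. With the plate plugged in and the notch at the top left, the label face looks at you.
- label (a point): Middle of the 26 x 26 mm paper label with a printed square code, on the +y face of the frosted end: at (+29, +4, +2) mm from plate_center; same axes.
- plate_foot (a point): Middle of the plate's lower edge, 31 mm below plate_center; same axes. The aluminium foot along it, 92 mm long, is a bead 4 mm high and 8 mm thick with a neck 8 mm high and 6 mm thick above it; the glass begins 12 mm above this edge. At the start the foot stands on the slot's floor.
- dock_mouth (a point): Middle of the slot at the dock's top face, 41 mm above the table; slot 105 x 10 mm along x, 17 mm deep; z up. Fixed black block 116 x 44 mm on a round aluminium foot of 132 mm diameter. Two sprung noses at mid-slot catch the neck of the plate's foot: pulling straight up takes about 5 to 14 N over the first 10 mm, then it is free, and clear of the slot after 17 mm.
- blank_center (a point): Centre of the other glass plate: same size, axes, frosted end and foot, but with no notch and no label, in an identical dock; to be left alone.
- stage_top (a point): Centre of the top of the round stage (100 mm diameter, black body with a copper ring and steel top), 45 mm above the table, fixed; z up.
Mind the look-alikes: they are no part of the job. Leave any red look-alike of the part that bears plate_center alone.

How it is judged:
By the outcome, as a careful person would: the job done as asked, in the order asked, and still so for the second after the job is handed in, while the arm keeps its last pose, push and grip.
It also fails if it takes over 38 s, if anything falls off the work surface, if the arm or the gripper's body presses on something with over 40 N, if the wrist force passes 120 N, or if a joint passes its speed limit or range.

## Working session

There is one attempt and no reset: what is moved stays moved. The work goes in short steps, Python scripts to look and compute and a shell command to move; the robot and the scene stay as the last step left them, time stands still between calls to the robot, and variables do not carry over. Pictures are saved under pics/ and viewed, at most 10 in all, crops included, and the job is handed in when it is done.

```bash
ls; mkdir -p pics; python3 - <<'E'
from rig import arm, optics
import cv2
print(arm.read_state())
for n in ("scene","top"):
    d=optics.get_image(n); cv2.imwrite(f"pics/{n}0.png",d["image"][:,:,::-1])
    print({k:v for k,v in d.items() if k!="image"})
    for l in ("plate_center","notch","label","dock_mouth","stage_top","blank_center"):
        for r in optics.outline_of(l,n)[:4]: print(n,l,round(r["conf"],2),r["box"])
E
```

```text
pics
{'clock': 0.0, 'q': array([ 1.1287895 ,  0.41191627, -0.01270993,  1.59702904,  0.0055889 ,
        1.13427191, -0.08221026]), 'joint_vel': array([ 9.25689134e-05, -4.72824144e-04,  1.51696896e-03, -3.30085563e-06,
        4.48096533e-04,  8.69558522e-04,  1.57603835e-03]), 'joint_torque': array([-4.08706510e-04, -6.00623059e+01,  6.81929961e-01, -2.99400115e+01,
        1.37951702e-02,  1.08522945e-02, -5.26613019e-05]), 'ee_pos': array([ 0.22801582, -0.58140778,  0.230449  ]), 'tool_rot': array([-3.08536527e+00, -5.83487611e-01,  6.21694024e-04]), 'contact_force': array([-0.33917008, -0.08954981,  0.00084561]), 'torque': array([-0.03818551, -0.02274418,  0.01385929]), 'grip_force': 0.0, 'width': 1.0000722467135599}
{'fx': 549.1340875108747, 'fy': 549.1340875108747, 'cx': 332.30441349432033, 'cy': 238.25368735233548, 'xyz': array([ 1.10508454, -0.43723994,  0.93235008]), 'attitude': array([0.69528515, 0.38369667, 0.92146293])}
scene plate_center 0.97 [436.0, 203.8, 40.6, 25.5]
scene plate_center 0.65 [398.5, 173.6, 38.3, 30.6]
scene notch 0.78 [403.0, 174.8, 39.3, 29.3]
scene notch 0.6 [436.1, 201.6, 42.1, 28.2]
scene label 0.91 [399.5, 174.1, 33.8, 21.6]
scene label 0.84 [437.1, 203.8, 40.9, 24.9]
scene dock_mouth 0.7 [435.0, 221.9, 54.7, 44.8]
scene stage_top 0.63 [352.4, 307.8, 48.4, 52.2]
{'fx': 544.2386344138396, 'fy': 544.2386344138396, 'cx': 314.27965623393385, 'cy': 234.50833687464052, 'xyz': array([ 0.19959793, -0.01753877,  1.15352318]), 'attitude': array([ 0.18000977, -0.15121277, -1.41615606])}
top plate_center 0.65 [187.3, 209.8, 45.7, 22.5]
top plate_center 0.58 [168.8, 285.9, 24.5, 47.0]
top notch 0.97 [190.0, 208.5, 43.4, 22.0]
top notch 0.73 [169.6, 282.8, 30.2, 47.2]
top label 0.96 [190.2, 207.7, 50.3, 25.6]
top label 0.59 [166.9, 286.1, 25.7, 48.8]
top dock_mouth 0.88 [194.6, 217.2, 60.9, 53.0]
top stage_top 0.93 [348.9, 187.9, 46.3, 45.3]
top blank_center 0.84 [435.2, 211.9, 13.0, 54.9]
```

```bash
python3 - <<'E'
import cv2
im=cv2.imread("pics/scene0.png"); cv2.imwrite("pics/s1.png",cv2.resize(im[110:350,240:560],None,fx=2.5,fy=2.5,interpolation=cv2.INTER_CUBIC))
im=cv2.imread("pics/top0.png"); cv2.imwrite("pics/t1.png",cv2.resize(im[110:350,140:460],None,fx=2.5,fy=2.5,interpolation=cv2.INTER_CUBIC))
E
```

```text
(no output)
```

View pics/s1.png

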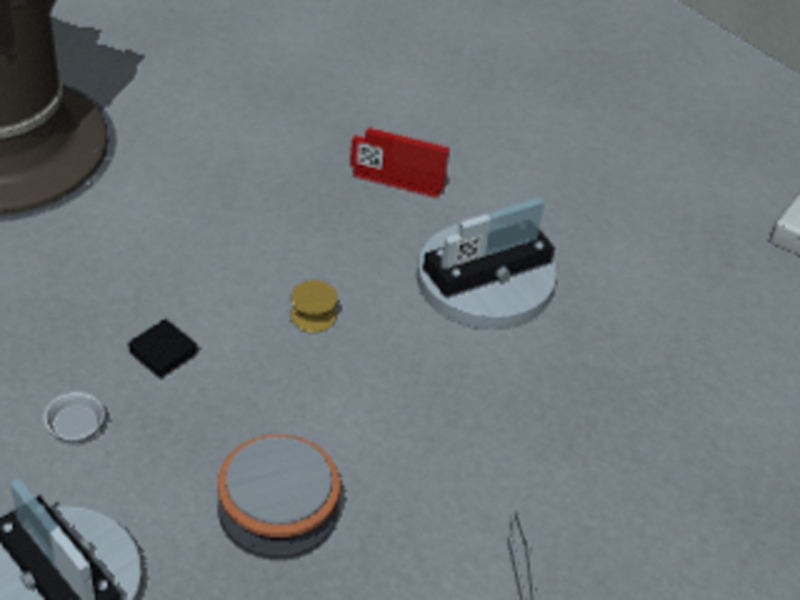

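View pics/t1.png

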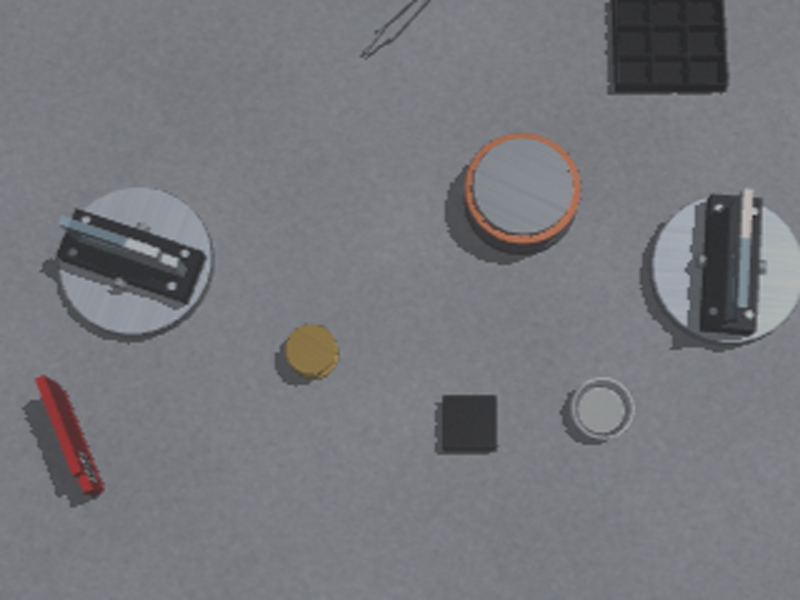

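The scene crop shows the notched glass plate at full-image pixel (438,204), the red look-alike upper left of it, and the stage at (352,304). In the top crop the notched dock's centre is at (132,255), with the notch end to the right. The stage is at (525,185) and the blank's dock at far right.

```bash
cat > h.py <<'E'
import numpy as np, cv2
from scipy.spatial.transform import Rotation as R
def ray(d,u,v):
    return R.from_rotvec(d["attitude"]).apply([(u-d["cx"])/d["fx"],-(v-d["cy"])/d["fy"],-1])
def onz(d,u,v,z):
    r=ray(d,u,v); return d["xyz"]+r*(z-d["xyz"][2])/r[2]
def tri(d1,p1,d2,p2):
    A=[];b=[]
    for d,p in((d1,p1),(d2,p2)):
        r=ray(d,*p); r/=np.linalg.norm(r); P=np.eye(3)-np.outer(r,r); A.append(P); b.append(P@d["xyz"])
    return np.linalg.lstsq(np.vstack(A),np.hstack(b),rcond=None)[0]
def wcam(s,d):
    T=np.eye(4); T[:3,:3]=R.from_rotvec(s["tool_rot"]).as_matrix(); T[:3,3]=s["ee_pos"]; M=T@d["tool_from_camera"]
    return dict(d,xyz=M[:3,3],attitude=R.from_matrix(M[:3,:3]).as_rotvec())
def proj(d,p):
    c=R.from_rotvec(d["attitude"]).inv().apply(np.asarray(p)-d["xyz"])
    return np.array([d["cx"]-d["fx"]*c[0]/c[2], d["cy"]+d["fy"]*c[1]/c[2]])
E
python3 - <<'E'
from h import *
from rig import arm,optics
t=optics.get_image("top"); s=optics.get_image("scene")
T=lambda x,y:(140+(x+.5)/2.5-.5,110+(y+.5)/2.5-.5)
S=lambda x,y:(240+(x+.5)/2.5-.5,110+(y+.5)/2.5-.5)
np.set_printoptions(precision=4,suppress=True)
c=[onz(t,*T(*p),.041) for p in((77,208),(206,250),(190,303),(58,260))]
print("dock",np.mean(c,0),[np.linalg.norm(c[i]-c[i-1]) for i in range(4)],"yaw",np.degrees(np.arctan2(*(c[1]-c[0])[1::-1])),np.degrees(np.arctan2(*(c[2]-c[3])[1::-1])))
a=onz(t,*T(62,222),.086);b=onz(t,*T(183,268),.07); print("plate ends",a,b)
c=[onz(s,*S(*p),.041) for p in((424,258),(445,294),(553,256),(543,232))]; print("dock scene",np.mean(c,0),c)
print("stage top cam",onz(t,*T(523,187),.045),"scene",onz(s,*S(279,484),.045))
print("blank",onz(t,*T(742,250),.08),"red",onz(t,*T(65,430),.04),"gold",onz(t,*T(312,350),.02))
st=arm.read_state(); w=optics.get_image("wrist"); print(w["tool_from_camera"],w["fx"],w["cx"],w["cy"]); 
cv2.imwrite("pics/w0.png",w["image"][:,:,::-1])
E
```

```text
dock [0.4511 0.283  0.041 ] [np.float64(0.047673262231703165), np.float64(0.11731525437422663), np.float64(0.04743954018983517), np.float64(0.11901607745136071)] yaw -99.8893280596219 -99.73315436355776
plate ends [0.4598 0.3332 0.086 ] [0.4399 0.232  0.07  ]
dock scene [0.4633 0.2773 0.041 ] [array([0.4254, 0.2268, 0.041 ]), array([0.4732, 0.2119, 0.041 ]), array([0.4923, 0.3276, 0.041 ]), array([0.4624, 0.3428, 0.041 ])]
stage top cam [ 0.5581 -0.0352  0.045 ] scene [ 0.5655 -0.0401  0.045 ]
blank [ 0.52   -0.2185  0.08  ] red [0.2971 0.3091 0.04  ] gold [0.3967 0.1218 0.02  ]
[[-0.0007  0.9641  0.2657  0.0689]
 [ 1.      0.0004  0.0011 -0.    ]
 [ 0.0009  0.2657 -0.9641 -0.1425]
 [ 0.      0.      0.      1.    ]] 394.68600883733416 317.31039968063 243.97277259728907
```

```bash
R1='[0.025,0.043,0,0,0,3.2,1]'
python3 -m crank '[[0.025,0.043,0,0,0,3.2,1],[0.025,0.043,0,0,0,3.2,1],[0.025,0.043,0,0,0,3.2,1],[0.025,0.043,0,0,0,3.2,1],[0.025,0.043,0,0,0,3.2,1]]'
python3 -m crank '[[0.025,0.043,0,0,0,3.2,1],[0.025,0.043,0,0,0,3.2,1],[0.025,0.043,0,0,0,3.2,1],[0.025,0.043,0,0,0,3.2,1],[0,0.048,0,0,0,3.2,1]]'
python3 -m crank '[[0,0.048,0,0,0,3.2,1],[0,0.048,0,0,0,3.2,1],[0,0.048,0,0,0,3.2,1],[0,0.048,0,0,0,3.2,1],[0,0.048,0,0,0,3.2,1]]'
python3 -m crank '[[0,0.048,0,0,0,3.2,1],[0,0.048,0,0,0,3.2,1],[0,0.048,0,0,0,3.2,1],[0,0.03,0,0,0,0,1],[0,0,0,0,0,0,1]]'
```

```text
clock: 1.35
ee_pos: [0.3539, -0.3651, 0.2316]
tool_rot: [2.974, 1.011, 0.0]
contact_force: [-0.0, -1.0, -0.4]
width: 1.005
grip_force: 0.0
clock: 1.85
ee_pos: [0.4558, -0.1448, 0.2316]
tool_rot: [2.803, 1.416, 0.004]
contact_force: [1.2, 1.6, 0.9]
width: 0.998
grip_force: 0.0
clock: 2.35
ee_pos: [0.453, 0.0949, 0.2317]
tool_rot: [2.58, 1.791, 0.001]
contact_force: [0.4, -0.2, 0.1]
width: 0.999
grip_force: 0.0
clock: 2.85
ee_pos: [0.4519, 0.2722, 0.2315]
tool_rot: [-2.415, -2.005, -0.003]
contact_force: [0.5, -0.6, 1.3]
width: 0.999
grip_force: 0.0
```

```bash
python3 - <<'E'
from h import *
from rig import arm,optics
st=arm.read_state(); d=optics.get_image("wrist"); print(st["ee_pos"],st["tool_rot"],st["q"])
for l in ("plate_center","notch","label","dock_mouth"):
    for r in optics.outline_of(l,"wrist")[:3]: print(l,round(r["conf"],2),r["box"])
w=wcam(st,d); im=d["image"][:,:,::-1].copy()
print("cam",w["xyz"], "proj pc", proj(w,[.451,.283,.055]))
cv2.imwrite("pics/w1.png",im)
E
```

```text
[0.45187469 0.27223531 0.23151882] [-2.41530232 -2.00477629 -0.00275608] [-0.06722502  0.32451725 -0.69972231  1.79740227  0.22944052  1.10117429
 -1.03080386]
plate_center 0.72 [317.0, 203.4, 11.4, 128.7]
plate_center 0.58 [133.7, 212.5, 97.9, 91.7]
notch 0.9 [316.6, 205.4, 13.5, 128.2]
notch 0.67 [135.4, 213.2, 93.9, 93.3]
label 0.81 [133.7, 212.2, 95.4, 92.8]
label 0.66 [315.9, 202.5, 15.5, 130.2]
dock_mouth 0.84 [317.4, 193.0, 144.6, 144.0]
cam [0.46579081 0.33856609 0.37427092] proj pc [312.48491032 209.30006434]
```

View pics/w1.png

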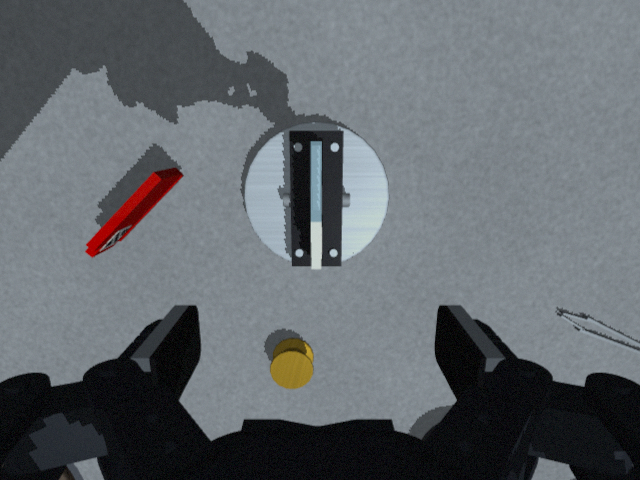

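The wrist view shows the plate standing vertically in the image at column 316. Its clear end is at row 140, the frost boundary at row 222 and the frosted end at about row 269. The red plate is well clear at left.

```bash
python3 - <<'E'
from h import *
from rig import arm,optics
st=arm.read_state(); d=optics.get_image("wrist"); w=wcam(st,d)
np.set_printoptions(precision=4,suppress=True)
a=onz(w,316.5,140,.086); b=onz(w,316.5,222,.086); k=onz(w,316.5,269.5,.068)
print(a,b,k,np.linalg.norm(b-a),np.degrees(np.arctan2(*(b-a)[1::-1])))
D=[onz(w,*p,.041) for p in((290,131),(343,131),(341,266),(292,266))]; print("dock",np.mean(D,0),np.linalg.norm(D[0]-D[1]),np.linalg.norm(D[1]-D[2]))
u=(b-a)/np.linalg.norm(b-a); g=b-u*.023; print("grip x=-15:",g, "delta",g-st["ee_pos"]); M=R.from_rotvec(st["tool_rot"]).as_matrix(); print(M)
E
```

```text
[0.4669 0.329  0.086 ] [0.4555 0.2711 0.086 ] [0.447  0.2283 0.068 ] 0.05905658587966446 -101.18139532327025
dock [0.4569 0.2789 0.041 ] 0.04295105405156988 0.11527668946074637
grip x=-15: [0.4599 0.2937 0.086 ] delta [ 0.0063  0.0282 -0.1452]
[[ 0.1927  0.9813  0.0001]
 [ 0.9813 -0.1927 -0.0011]
 [-0.001   0.0003 -1.    ]]
```

```bash

python3 -m crank '[[0.003,0.014,-0.04,0,0,0,1],[0.004,0.014,-0.04,0,0,0,1],[0,0,-0.04,0,0,0,1],[0,0,-0.03,0,0,0,1],[0,0,-0.02,0,0,0,0.6]]' 60
python3 -m crank '[[0,0,-0.01,0,0,0,0.35],[0,0,0,0,0,0,0.35],[0,0,0,0,0,0,0.35],[0,0,0,0,0,0,0.35],[0,0,0,0,0,0,0.35]]' 60
python3 - <<'E'
from h import *
from rig import arm,optics
st=arm.read_state(); d=optics.get_image("wrist"); print(st["ee_pos"],st["contact_force"],st["width"])
cv2.imwrite("pics/w2.png",d["image"][:,:,::-1])
E
```

```text
clock: 3.65
ee_pos: [0.4598, 0.2932, 0.0591]
tool_rot: [2.425, 1.996, -0.004]
contact_force: [0.3, 0.1, -0.8]
width: 0.861
grip_force: 0.0
clock: 4.15
ee_pos: [0.4609, 0.2954, 0.0525]
tool_rot: [2.424, 1.998, 0.003]
contact_force: [-0.2, 0.0, -0.0]
width: 0.351
grip_force: 0.0
[0.46092648 0.2954417  0.05247767] [-0.16161538  0.04362242 -0.04670546] 0.3511387498717588
```

View pics/w2.png

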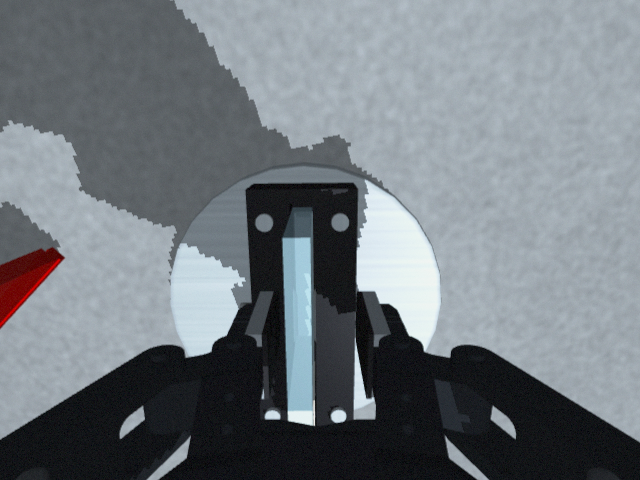

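The wrist close-up shows the plate's clear end between the fingers. Its top edge is at columns 283–312, about 5 mm left of the finger midline (column 317). I'll shift by that amount, and a few mm farther from the frost, then close.

```bash

python3 -m crank '[[-0.003,0.007,-0.003,0,0,0,0.35],[0,0,0,0,0,0,0.35],[0,0,0,0,0,0,0.35]]' 60
python3 - <<'E'
from h import *
from rig import arm,optics
st=arm.read_state(); d=optics.get_image("wrist"); w=wcam(st,d)
b=onz(w,298,235,.086)
im=d["image"][250]; print(st["ee_pos"])
g=cv2.cvtColor(d["image"],cv2.COLOR_RGB2GRAY); print([ (c,int(g[250,c])) for c in range(270,350,3)])
cv2.imwrite("pics/w3.png",d["image"][:,:,::-1])
E
```

```text
clock: 4.5
ee_pos: [0.4569, 0.3026, 0.0483]
tool_rot: [-2.423, -2.0, 0.0]
contact_force: [0.4, -0.1, -0.2]
width: 0.349
grip_force: 0.0
[0.45687302 0.3025852  0.04826052]
[(270, 19), (273, 25), (276, 46), (279, 33), (282, 21), (285, 22), (288, 17), (291, 19), (294, 19), (297, 26), (300, 23), (303, 61), (306, 66), (309, 89), (312, 87), (315, 89), (318, 91), (321, 88), (324, 88), (327, 56), (330, 24), (333, 20), (336, 21), (339, 24), (342, 28), (345, 25), (348, 27)]
```

```bash

python3 -m crank '[[0,0,0,0,0,0,0],[0,0,0,0,0,0,0],[0,0,0,0,0,0,0],[0,0,0,0,0,0,0],[0,0,0,0,0,0,0]]' 70
python3 -m crank '[[0,0,0,0,0,0,0],[0,0,0,0,0,0,0],[0,0,0,0,0,0,0]]'
```

```text
clock: 5.05
ee_pos: [0.4568, 0.3022, 0.0483]
tool_rot: [-2.424, -1.999, 0.001]
contact_force: [-3.6, 0.7, 2.4]
width: 0.088
grip_force: 68.5
clock: 5.35
ee_pos: [0.4569, 0.3022, 0.0483]
tool_rot: [-2.424, -1.999, 0.001]
contact_force: [-4.2, -0.1, 4.8]
width: 0.081
grip_force: 68.8
```

```bash

python3 -m crank '[[0,0,0.004,0,0,0,0],[0,0,0.004,0,0,0,0],[0,0,0.004,0,0,0,0],[0,0,0.004,0,0,0,0],[0,0,0.004,0,0,0,0]]'
python3 -m crank '[[0,0,0.008,0,0,0,0],[0,0,0.02,0,0,0,0],[0,0,0.03,0,0,0,0],[0,0,0.04,0,0,0,0],[0,0,0,0,0,0,0]]'
python3 - <<'E'
from h import *
from rig import arm,optics
st=arm.read_state(); d=optics.get_image("wrist"); s=optics.get_image("scene"); print(st["contact_force"],st["torque"],st["q"])
p=proj(s,st["ee_pos"]).astype(int); print(p); x,y=p
a=cv2.resize(d["image"],(400,300)); b=cv2.resize(s["image"][max(0,y-75):max(0,y-75)+150,x-100:x+100],(400,300),interpolation=cv2.INTER_CUBIC)
cv2.imwrite("pics/w4.png",np.hstack([a,b])[:,:,::-1])
E
```

```text
clock: 5.85
ee_pos: [0.4579, 0.3023, 0.069]
tool_rot: [2.424, 1.998, 0.002]
contact_force: [-0.4, 1.1, -0.8]
width: 0.083
grip_force: 69.1
clock: 6.35
ee_pos: [0.4597, 0.3044, 0.172]
tool_rot: [2.423, 1.998, 0.014]
contact_force: [0.8, 0.9, -0.6]
width: 0.085
grip_force: 69.1
[ 0.84969552  0.85500149 -0.55000554] [ 0.08144127 -0.03472795  0.00184082] [-0.15325025  0.42558957 -0.67336656  1.81863281  0.31428446  0.99624097
 -1.14583261]
[452 164]
```

View pics/w4.png

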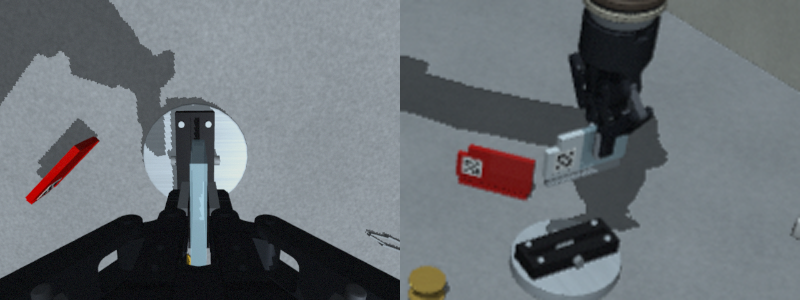

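The plate is out of its dock (right panel: plate at (585,160), slot empty), held by the clear glass with the frosted end and label free. Next I carry it towards the stage while tipping it about its own long axis, watching the joints.

```bash

python3 -m crank '[[0.008,-0.02,0.01,-0.6,-3,0,0],[0.0145,-0.036,0.01,-1.0,-5,0,0],[0.0145,-0.036,0.01,-1.0,-5,0,0],[0.0145,-0.036,0.01,-1.0,-5,0,0],[0.0145,-0.036,0,-1.0,-5,0,0]]'
python3 -c "
from rig import arm;s=arm.read_state();print(s['q'].round(2),s['width'])"
python3 -m crank '[[0.0145,-0.036,0,-1.0,-5,0,0],[0.0145,-0.036,0,-1.0,-5,0,0],[0.01,-0.03,0,-1.0,-5,0,0],[0.006,-0.015,0,-1.0,-5,0,0],[0,0,0,0,0,0,0]]'
python3 -c "
from rig import arm;s=arm.read_state();print(s['q'].round(2),s['width'])"
```

```text
clock: 6.95
ee_pos: [0.5238, 0.1368, 0.207]
tool_rot: [2.158, 1.78, 0.371]
contact_force: [1.1, -0.4, -0.6]
width: 0.085
grip_force: 69.0
[-0.01  0.17 -0.55  2.1   0.6   0.67 -1.17] 0.08530102994466297
clock: 7.45
ee_pos: [0.5632, 0.0298, 0.2048]
tool_rot: [1.951, 1.601, 0.579]
contact_force: [0.3, -0.4, -0.3]
width: 0.086
grip_force: 69.0
[-0.03  0.12 -0.36  2.32  1.38  0.42 -1.8 ] 0.08592106675150826
```

```bash
cat > chk.py <<'E'
from h import *
from rig import arm
s=arm.read_state(); M=R.from_rotvec(s["tool_rot"]).as_matrix(); np.set_printoptions(precision=4,suppress=True)
yp=M[:,1]; print("tilt",np.degrees(np.arcsin(yp[2])),"u",-M[:,0],"label",s["ee_pos"]+M@[-.0518,.004,-.0087],"q",s["q"])
E
python3 chk.py
python3 -m crank '[[0.002,-0.002,0,-1.0,-5,0,0],[0.002,-0.002,0,-1.0,-5,0,0],[0.002,-0.002,0,-0.6,-3,0,0],[0,0,0,0,0,0,0],[0,0,0,0,0,0,0]]'
python3 chk.py
```

```text
tilt 40.661835137013384 u [-0.1998 -0.9797  0.0127] label [ 0.5503 -0.0203  0.2147] q [-0.0256  0.1194 -0.3597  2.319   1.3815  0.4182 -1.7959]
clock: 7.95
ee_pos: [0.5683, 0.0229, 0.2045]
tool_rot: [1.826, 1.491, 0.679]
contact_force: [-0.2, 0.2, -1.7]
width: 0.085
grip_force: 69.1
tilt 50.43738030294929 u [-0.2099 -0.9775  0.0207] label [ 0.5534 -0.0267  0.2142] q [-0.0663  0.1631 -0.3808  2.427   1.9178  0.5823 -2.3721]
```

```bash

python3 -m crank '[[0.002,-0.002,-0.015,0,0,0,0],[0.002,-0.002,-0.02,0,0,0,0],[0.002,-0.003,-0.02,0,0,0,0],[0.001,-0.003,-0.012,0,0,0,0],[0,0,0,0,0,0,0]]'
python3 chk.py
```

```text
clock: 8.45
ee_pos: [0.5753, 0.0116, 0.1365]
tool_rot: [1.828, 1.489, 0.677]
contact_force: [-0.4, -0.8, 0.4]
width: 0.088
grip_force: 69.0
tilt 50.41348873385857 u [-0.212  -0.977   0.0217] label [ 0.5603 -0.0379  0.1463] q [-0.0308  0.3568 -0.4     2.4657  2.1938  0.7315 -2.6399]
```

```bash

python3 -m crank '[[0,0,0,-0.5,-2,0,0],[0,0,0,-0.5,-2,0,0],[0,0,0,0,0,0,0]]'
python3 chk.py
python3 - <<'E'
from h import *
from rig import arm,optics
st=arm.read_state(); s=optics.get_image("scene"); t=optics.get_image("top")
M=R.from_rotvec(st["tool_rot"]).as_matrix(); L=st["ee_pos"]+M@[-.0518,.004,-.0087]
S=[]
for n,d in(("scene",s),("top",t)):
    p=proj(d,L); print(n,"label pred",p)
    for r in optics.outline_of("label",n)[:2]: print(r["conf"],r["box"])
    x,y=p.astype(int); x0=max(0,x-64);y0=max(0,y-60); S.append(cv2.resize(d["image"][y0:y0+120,x0:x0+80+48],(400,375),interpolation=cv2.INTER_CUBIC)); print(x0,y0)
cv2.imwrite("pics/f1.png",np.hstack(S)[:,:,::-1])
E
```

```text
clock: 8.75
ee_pos: [0.5754, 0.0124, 0.1382]
tool_rot: [1.77, 1.445, 0.721]
contact_force: [0.0, -0.3, -0.6]
width: 0.085
grip_force: 69.0
tilt 54.7062105858949 u [-0.2121 -0.977   0.0236] label [ 0.5598 -0.037   0.1477] q [-0.0418  0.4056 -0.4261  2.504   2.263   0.8789 -2.7327]
scene label pred [351.54053379 267.45243368]
0.96 [399.1, 177.2, 34.4, 22.2]
0.76 [368.5, 264.9, 51.4, 40.2]
287 207
top label pred [353.04230726 167.76634234]
0.76 [167.3, 285.3, 23.8, 47.0]
0.69 [335.6, 160.5, 55.7, 29.4]
289 107
```

View pics/f1.png

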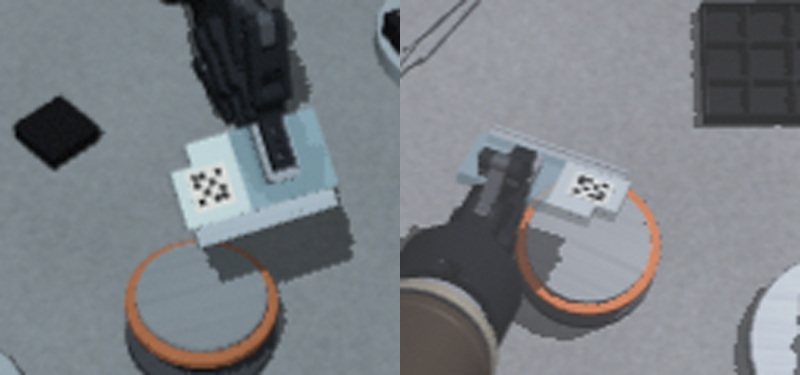

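The scene view (left) shows the label at about (354,267), and the top view (right) at about (350,167). Both are close to the predictions, with the plate tipped face-up above the stage and clear of it.

```bash
python3 - <<'E'
from h import *
from rig import arm,optics
s=optics.get_image("scene"); t=optics.get_image("top"); np.set_printoptions(precision=4,suppress=True)
def lab(x,y,a,b): return (a+(x+.5)/3.125-.5,b+(y+.5)/3.125-.5)
T=lambda x,y:(140+(x+.5)/2.5-.5,110+(y+.5)/2.5-.5)
S=lambda x,y:(240+(x+.5)/2.5-.5,110+(y+.5)/2.5-.5)
print("label",tri(s,lab(209,187,287,207),t,lab(190,187,289,107)))
print("stage",tri(s,S(279,484),t,T(523,187)))
# tilt/level: scene+top corners of plate foot edge: clear end, frosted end
a=tri(s,lab(335,195,287,207),t,lab(91,128,289,107)); b=tri(s,lab(200,240,287,207),t,lab(230,175,289,107)); print("foot edge",a,b,np.linalg.norm(a-b))
E
```

```text
label [ 0.5606 -0.0311  0.1477]
stage [ 0.5606 -0.0358  0.0366]
foot edge [0.5972 0.0372 0.1299] [ 0.5793 -0.0534  0.1311] 0.09233899472395245
```

```bash

python3 -m crank '[[0,-0.004,-0.004,0,0,0,0],[0,0,0,0,0,0,0],[0,0,0,0,0,0,0],[0,0,0,0,0,0,0],[0,0,0,0,0,0,0]]'
python3 -m crank '[[0,0,0,0,0,0,0],[0,0,0,0,0,0,0],[0,0,0,0,0,0,0],[0,0,0,0,0,0,0],[0,0,0,0,0,0,0]]'
python3 chk.py; python3 -c "
from rig import arm
print(abs(arm.read_state()['joint_vel']).max()); print(arm.job_done())"
```

```text
clock: 9.55
ee_pos: [0.5756, 0.0087, 0.1343]
tool_rot: [1.77, 1.444, 0.724]
contact_force: [-0.8, -0.0, -0.4]
width: 0.088
grip_force: 69.0
clock: 10.05
ee_pos: [0.5756, 0.0087, 0.1343]
tool_rot: [1.77, 1.444, 0.724]
contact_force: [0.3, -0.7, -1.5]
width: 0.089
grip_force: 69.0
tilt 54.77695245921503 u [-0.2113 -0.9772  0.0214] label [ 0.56   -0.0407  0.1437] q [-0.0296  0.4179 -0.426   2.5084  2.2886  0.8888 -2.7484]
0.002045103189323435
the job is handed in; nothing more can be done
None
```

I pulled the notched plate straight up out of its dock by the clear end and handed the job in at about 10 s, with the plate held still, its label within about 5 mm of the stage's middle and about 10 cm above it, tipped 55° label-up; the other plate was left alone.

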